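# Set the stock tags on the vial rack

### The job

The bins on the bench rack have just been restocked: set the hinged tags on the rail behind them so that only the completely full bins show the round disc (tag tipped away from its bin), and every other bin shows the bar (tag tipped over towards its bin). Push each wrong tag over with a fingertip until it rests on its stop; do not pinch a tag, and do not lift or shove the bins, the vials or the things standing around.

Things in the scene. Friction and masses are not known exactly. Their poses are not given: they have to be found in the camera images.
- rack: Fixed bench rack: white deck 200 x 460 x 8 mm with four bin places 106 mm apart along its y; behind them a 16 mm square aluminium tag rail on two end posts, top 90 mm above the bench. Origin on the bench; the bins' row is 35 mm towards the robot (-x), the rail 72 mm beyond (+x). x points from bins to rail, y along the rail, z up. Its yaw varies.
- tag_a (a joint): Hinge of one of four alike white tags on the rail, one straight behind each bin (their order varies). 0: leaf tipped fully over towards its bin, 45 degrees from upright, bar face on top. 0.785: upright. 1.57: tipped fully away from its bin, 45 degrees from upright, disc face on top. Stops at both ends; a leaf left over 15 degrees past upright (22 g, little friction) falls to that side's stop.
- tag_a_hinge (a point): Middle of this tag's hinge line, 106 mm above the bench, fixed. z along the leaf to its free edge (64 mm away), y along the hinge. Leaf white, 60 mm wide, 5 mm thick: -x face has a black 34 mm disc (towards the robot when upright), +x face a black bar 46 x 10 mm. Grey V rests under the leaf reach 20 mm above the hinge and 25 mm to either side; past them the leaf is free.
- tag_b (a joint): Hinge of one of four alike white tags on the rail, one straight behind each bin (their order varies). 0: leaf tipped fully over towards its bin, 45 degrees from upright, bar face on top. 0.785: upright. 1.57: tipped fully away from its bin, 45 degrees from upright, disc face on top. Stops at both ends; a leaf left over 15 degrees past upright (22 g, little friction) falls to that side's stop.
- tag_b_hinge (a point): Middle of this tag's hinge line, 106 mm above the bench, fixed. z along the leaf to its free edge (64 mm away), y along the hinge. Leaf white, 60 mm wide, 5 mm thick: -x face has a black 34 mm disc (towards the robot when upright), +x face a black bar 46 x 10 mm. Grey V rests under the leaf reach 20 mm above the hinge and 25 mm to either side; past them the leaf is free.
- tag_c (a joint): Hinge of one of four alike white tags on the rail, one straight behind each bin (their order varies). 0: leaf tipped fully over towards its bin, 45 degrees from upright, bar face on top. 0.785: upright. 1.57: tipped fully away from its bin, 45 degrees from upright, disc face on top. Stops at both ends; a leaf left over 15 degrees past upright (22 g, little friction) falls to that side's stop.
- tag_c_hinge (a point): Middle of this tag's hinge line, 106 mm above the bench, fixed. z along the leaf to its free edge (64 mm away), y along the hinge. Leaf white, 60 mm wide, 5 mm thick: -x face has a black 34 mm disc (towards the robot when upright), +x face a black bar 46 x 10 mm. Grey V rests under the leaf reach 20 mm above the hinge and 25 mm to either side; past them the leaf is free.
- tag_d (a joint): Hinge of one of four alike white tags on the rail, one straight behind each bin (their order varies). 0: leaf tipped fully over towards its bin, 45 degrees from upright, bar face on top. 0.785: upright. 1.57: tipped fully away from its bin, 45 degrees from upright, disc face on top. Stops at both ends; a leaf left over 15 degrees past upright (22 g, little friction) falls to that side's stop.
- tag_d_hinge (a point): Middle of this tag's hinge line, 106 mm above the bench, fixed. z along the leaf to its free edge (64 mm away), y along the hinge. Leaf white, 60 mm wide, 5 mm thick: -x face has a black 34 mm disc (towards the robot when upright), +x face a black bar 46 x 10 mm. Grey V rests under the leaf reach 20 mm above the hinge and 25 mm to either side; past them the leaf is free.
- bin_full_1: Open blue stock bin 126 x 96 x 45 mm (x, y, z), loose on the rack's deck, completely full: twelve amber vials with white caps, 3 by 4, every place taken. Origin at the centre of its underside, 107 mm in front of the hinge line of its tag; the vials' caps reach 72 mm above the bench. The bins' order along the rack varies.
- bin_full_2: Open blue stock bin 126 x 96 x 45 mm (x, y, z), loose on the rack's deck, completely full: twelve amber vials with white caps, 3 by 4, every place taken. Origin at the centre of its underside, 107 mm in front of the hinge line of its tag; the vials' caps reach 72 mm above the bench. The bins' order along the rack varies.
- bin_part: Open blue stock bin 126 x 96 x 45 mm (x, y, z), loose on the rack's deck, not full: three vials only. Origin at the centre of its underside, 107 mm in front of the hinge line of its tag; the vials' caps reach 72 mm above the bench. The bins' order along the rack varies.
- bin_low: Open blue stock bin 126 x 96 x 45 mm (x, y, z), loose on the rack's deck, not full: one vial only. Origin at the centre of its underside, 107 mm in front of the hinge line of its tag; the vials' caps reach 72 mm above the bench. The bins' order along the rack varies.
- vial_1_mid (a point): Centre of a loose capped amber vial, 28 mm across and 61 mm high, standing in bin_part.
- vial_2_mid (a point): Centre of a loose capped amber vial, 28 mm across and 61 mm high, standing in bin_part.
- vial_3_mid (a point): Centre of a loose capped amber vial, 28 mm across and 61 mm high, standing in bin_part.
- vial_4_mid (a point): Centre of a loose capped amber vial, 28 mm across and 61 mm high, standing in bin_low.
- wash_bottle_mid (a point): White wash bottle with blue cap and bent spout, 68 mm across, 155 mm high, standing on the bench beyond the rack's +y end; point on its axis 60 mm up.
- reagent_bottle_mid (a point): Amber reagent bottle with black stopper, 68 mm across, 128 mm high, on the bench beyond the rack's -y end; point on its axis 60 mm up.
- stopper_mid (a point): Green glass stopper 40 mm across, 32 mm high, standing on its head on the bench behind the tag rail; point at its centre.
Not all that is in view belongs to the job. What is shaped like the bin_part but green is not meant.

How it is judged (in metres and radians):
At the end, for the whole second after the job is handed in: Each tag standing behind a full bin (twelve vials) is tipped fully away from the bins with its disc face up (joint above 1.45 rad), each tag behind a bin that is not full is tipped fully towards the bins with its bar face up (joint below 0.12 rad), and all tags are at rest ((horizontal distance between tag_a_hinge and bin_full_1 above 0.13 m or value of joint tag_a above 1.45 rad) and (horizontal distance between tag_a_hinge and bin_full_2 above 0.13 m or value of joint tag_a above 1.45 rad) and (horizontal distance between tag_a_hinge and bin_part above 0.13 m or value of joint tag_a below 0.12 rad) and (horizontal distance between tag_a_hinge and bin_low above 0.13 m or value of joint tag_a below 0.12 rad) and velocity of joint tag_a between -0.1 and 0.1 rad/s and (horizontal distance between tag_b_hinge and bin_full_1 above 0.13 m or value of joint tag_b above 1.45 rad) and (horizontal distance between tag_b_hinge and bin_full_2 above 0.13 m or value of joint tag_b above 1.45 rad) and (horizontal distance between tag_b_hinge and bin_part above 0.13 m or value of joint tag_b below 0.12 rad) and (horizontal distance between tag_b_hinge and bin_low above 0.13 m or value of joint tag_b below 0.12 rad) and velocity of joint tag_b between -0.1 and 0.1 rad/s and (horizontal distance between tag_c_hinge and bin_full_1 above 0.13 m or value of joint tag_c above 1.45 rad) and (horizontal distance between tag_c_hinge and bin_full_2 above 0.13 m or value of joint tag_c above 1.45 rad) and (horizontal distance between tag_c_hinge and bin_part above 0.13 m or value of joint tag_c below 0.12 rad) and (horizontal distance between tag_c_hinge and bin_low above 0.13 m or value of joint tag_c below 0.12 rad) and velocity of joint tag_c between -0.1 and 0.1 rad/s and (horizontal distance between tag_d_hinge and bin_full_1 above 0.13 m or value of joint tag_d above 1.45 rad) and (horizontal distance between tag_d_hinge and bin_full_2 above 0.13 m or value of joint tag_d above 1.45 rad) and (horizontal distance between tag_d_hinge and bin_part above 0.13 m or value of joint tag_d below 0.12 rad) and (horizontal distance between tag_d_hinge and bin_low above 0.13 m or value of joint tag_d below 0.12 rad) and velocity of joint tag_d between -0.1 and 0.1 rad/s); the robot touches nothing.
It fails at once if a bin is lifted or shoved by more than 15 mm (distance of any of bin_full_1, bin_full_2, bin_part, bin_low from where it was at the start of the episode above 0.015 m).
It fails at once if a vial is lifted, carried or knocked by more than 15 mm (distance of any of vial_1_mid, vial_2_mid, vial_3_mid, vial_4_mid from where it was at the start of the episode above 0.015 m).
It fails at once if the wash bottle, reagent bottle or stopper is lifted or moved by more than 15 mm (distance of any of wash_bottle_mid, reagent_bottle_mid, stopper_mid from where it was at the start of the episode above 0.015 m).
It fails at once if a tag is pinched: the fingers press with more than 1.5 N on both of its faces at once ((contact force between the fingers and tag_a_c1 above 1.5 N and contact force between the fingers and tag_a_c2 above 1.5 N) or (contact force between the fingers and tag_b_c1 above 1.5 N and contact force between the fingers and tag_b_c2 above 1.5 N) or (contact force between the fingers and tag_c_c1 above 1.5 N and contact force between the fingers and tag_c_c2 above 1.5 N) or (contact force between the fingers and tag_d_c1 above 1.5 N and contact force between the fingers and tag_d_c2 above 1.5 N)).
It also fails if it takes over 48 s, if anything falls off the work surface, if the arm or the gripper's body presses on something with over 40 N, if the wrist force passes 120 N, or if a joint passes its speed limit or range.

### The arm

A 7-joint arm with a two-finger parallel gripper is mounted at the origin on the work surface. World frame = base frame: x ahead of the robot, y to its left, z up, the work surface at z = 0. Lengths are in mm, angles in rad, forces in N, time in s.
With the tool pointing down it reaches from about 350 to 900 mm from the base axis. Payload 7.2 kg.
Tool frame: the origin (TCP) lies on the centre line of the jaws, within the pads' length; the fingertips stand 14 mm ahead of it and the grasp point (between the pads) lies 5 mm behind it; z points along the fingers, y is the direction in which the jaws open and shut (so a half turn about z gives the same grasp; the last joint's range is limited). The gripper opens to 85 mm and grips with 20 to 120 N. Pads are 22 mm wide; open, the fingers measure 114 mm over their backs; the gripper's body (76 mm by 85 mm) begins 54 mm behind the grasp point. The pads swing forward as they close: fully open they stand 13 mm farther back than shut.
Start: joints at [-1.367, 0.411, -0.013, 1.596, 0.006, 1.134, -0.082], TCP at [167.801, 602.057, 207.497] pointing down, gripper open.
Joint ranges: [-2.95, 2.95], [-0.29, 1.99], [-1.47, 1.44], [0.14, 2.54], [-1.03, 4.17], [0.13, 1.85], [-2.86, 2.86]. Speed limits (rad/s): [2.39, 2.39, 3.01, 3.01, 3.14, 3.14, 3.14].

### API

Orientations are given as [roll, pitch, yaw] about the fixed x, y, z axes, in that order (R = Rz(yaw) Ry(pitch) Rx(roll)).
In Python, from plant import readout, imaging, job, silhouettes gives the robot as it stands. The module is installed in compiled form; this text tells all that it offers.
- The arm moves only by the tool drive_tool, never from a script. Its argument "deltas" is one flat list of numbers, 6 for each row, row after row: the shift along the world's x, y, z in cm, then the turn, a rotation vector about the world's x, y, z in rad. A call has 1 to 12 rows; each row is the pose to reach, as a shift and turn from the pose commanded when the call began; what a row does not reach only later rows make up. A row lasts 1/8 s, in which the tool goes at most 62.5 mm and 10.7 degrees, less where a joint would pass 70% of its speed; a pose out of reach is approached as far as the arm can. A call with a gripper value outside its range is refused whole. "jaw" is the closure, from 0 (fully open) to 1 (shut), set as the call begins (left out, the last holds). The fingers move at their own pace and stop on an object; "squeeze" is the grip in N (left out, the last holds). Time passes only in rows, so rows that repeat a pose let the fingers close. It gives the time, the measured TCP pose, the force and the opening at its end, in the units of the state.
- readout.sense(): the state, without advancing time (a new reading comes with each control period).
- imaging.capture(name): name is "scene" or "top" or "wrist"; returns a dict with "frame" (384x512x3 uint8, red, green, blue), "range_z" (384x512 float32, mm along the optical axis (not along the pixel's ray), 0 where there is no reading), "camera_matrix" (3x3 intrinsics, pixels), "k1" (the pictures are not rectified: a ray, as slopes to the right and down, at radius r is drawn at 1 + k1 r^2 times it, then the intrinsics apply), "position" and "orientation" of the camera in the world. Camera axes: x right, y down, z forward; pixel columns grow to the right and rows downward; lengths in mm; the calibration is good to about 2 mm. A picture is of the moment at which its call begins.
- job.finish_job(): hands the job in, once; it reports no verdict.
Trained networks look in a picture, given as the dict that the camera call returned (one of the last four; its "shot" number tells which), for a name from the list of things; names that differ only in an ending like _2 or _b are one class to them, and where a whole thing is asked for, a point or a joint stands for the part that bears it (a point fixed in the world has none). Each returns a list of dicts, best first, with "confidence" (0 to 1); they miss things now and then, are a little off and sometimes report something else, mostly with a low value. They report only what shows in the picture. A call takes as long as a camera call. They do not tell look-alikes from the thing itself.
- silhouettes(label, picture): "region" (384x512 bool, what is visible of it) and "rect" ([left, top, right, bottom] in pixels, round what is visible of it).
The state is a dict: "t": time; "qpos": joint angles; "qvel": joint speeds; "joint_torque": joint torques, N m; "ee_pos": TCP position; "orientation": TCP orientation; "wrist_force": force on the tool from outside, world axes, zero at the start; "moment": the same for the moment, N m; "grip_width": finger opening in mm.
Only numpy, scipy, OpenCV 4.12 (cv2) and the standard library are available. Lean on these libraries where they do the work, as an engineer would, in place of code of your own. Each camera call takes 0.05 s, during which the arm holds its last target.

## Working session

There is one attempt and no reset: what is moved stays moved. The work goes in short steps, Python scripts to look and compute and a tool call to move; the robot and the scene stay as the last step left them, time stands still between calls to the robot, and variables do not carry over. Pictures are saved under pics/ and viewed, and the job is handed in when it is done.

Besides the shell and the picture viewer there is one more tool, called as name(argument=value, ...) on one line, values as JSON. drive_tool: Moves the arm, as the interface text tells. Its arguments: {"type":"object","properties":{"deltas":{"type":"array"},"jaw":{"type":"number"},"squeeze":{"type":"number"}},"required":["deltas"]}

```bash
mkdir -p pics; cat > h.py <<'E'
import numpy as np, cv2
from scipy.spatial.transform import Rotation as R
from plant import readout, imaging, job, silhouettes
def rot(o):
    o=np.array(o,float)
    return o if o.shape==(3,3) else (R.from_euler('xyz',o).as_matrix() if o.size==3 else R.from_quat(o).as_matrix())
def cloud(p):
    K=np.array(p["camera_matrix"]);z=p["range_z"];h,w=z.shape
    u,v=np.meshgrid(np.arange(w),np.arange(h))
    x=(u-K[0,2])/K[0,0];y=(v-K[1,2])/K[1,1]
    d=np.stack([x,y]);s=d.copy()
    for _ in range(10): s=d/(1+p["k1"]*(s**2).sum(0))
    c=np.stack([s[0]*z,s[1]*z,z],-1)
    return c@rot(p["orientation"]).T+np.array(p["position"])
def save(p,n,k=1.5):
    cv2.imwrite(f"pics/{n}.png",cv2.resize(p["frame"][:,:,::-1],None,fx=k,fy=k,interpolation=cv2.INTER_CUBIC))
E
python3 - <<'E'
from h import *
print(readout.sense())
for n in ["scene","top"]:
    p=imaging.capture(n);save(p,n+"0");print(n,p["position"],p["orientation"],p["k1"],p["camera_matrix"])
    np.savez(n+"0.npz",c=cloud(p),f=p["frame"],z=p["range_z"])
    for l in ["rack","tag_a","bin_full_1","bin_part","bin_low","stopper_mid","vial_1_mid"]:
        for d in silhouettes(l,p): print(l,round(d["confidence"],2),d["rect"],np.median(cloud(p)[d["region"]],0).round() if d["region"].any() else 0)
E
```

```text
{'t': 0.0, 'qpos': array([-1.36719049,  0.41186659, -0.01272368,  1.59704802,  0.00557034,
        1.13430158, -0.08219821]), 'qvel': array([-0.00045024, -0.00097268, -0.00124305, -0.00102317,  0.00087497,
       -0.00151906, -0.00090907]), 'joint_torque': array([-1.57434886e-03, -6.00625062e+01,  6.80935252e-01, -2.99420875e+01,
        1.36713529e-02,  1.04381726e-02,  3.48064020e-05]), 'ee_pos': array([167.67723255, 601.53126402, 206.6721552 ]), 'orientation': array([-3.14000621e+00,  8.14040351e-05,  2.86981146e+00]), 'wrist_force': array([ 0.09853878,  0.25267619, -0.33461324]), 'moment': array([-0.01052125, -0.03578836,  0.00203303]), 'grip_width': 85.64355896677799}
scene [1095.63596674  512.5288178  1037.84479722] [-2.44413515e+00 -2.43414686e-03  2.29832080e+00] -0.0028236530984297736 [[397.57912066   0.         255.39692563]
 [  0.         397.57912066 197.07176925]
 [  0.           0.           1.        ]]
rack 0.77 [217.2, 171.5, 359.4, 277.3] [517. 120.   8.]
tag_a 0.98 [250.6, 177.2, 274.5, 204.0] [495.   5. 130.]
tag_a 0.89 [229.4, 157.2, 250.7, 184.1] [ 485. -102.  1
[... 932 characters left out ...]
1.9, 191.8, 191.6] [557. 209. 132.]
tag_a 0.75 [241.0, 189.6, 265.7, 213.6] [492.   0. 135.]
tag_a 0.7 [208.0, 191.0, 228.8, 207.1] [503. 107. 134.]
tag_a 0.56 [285.8, 194.6, 304.6, 211.0] [ 481. -103.  136.]
bin_full_1 0.9 [240.7, 212.9, 268.9, 256.9] [409.   9.  60.]
bin_full_1 0.85 [200.4, 209.3, 234.6, 254.0] [419. 112.  60.]
bin_full_1 0.74 [203.8, 190.3, 231.3, 208.7] [503. 106. 133.]
bin_part 0.78 [300.8, 121.4, 356.8, 166.8] [ 681. -227.    6.]
bin_part 0.73 [371.5, 208.2, 417.6, 259.1] [ 392. -416.    5.]
bin_part 0.67 [269.4, 215.2, 305.9, 258.4] [410. -93.  13.]
bin_low 0.79 [164.5, 208.5, 203.4, 250.1] [434. 224.  13.]
stopper_mid 0.7 [193.1, 157.3, 205.0, 172.1] [622. 175.  13.]
```

View pics/scene0.png

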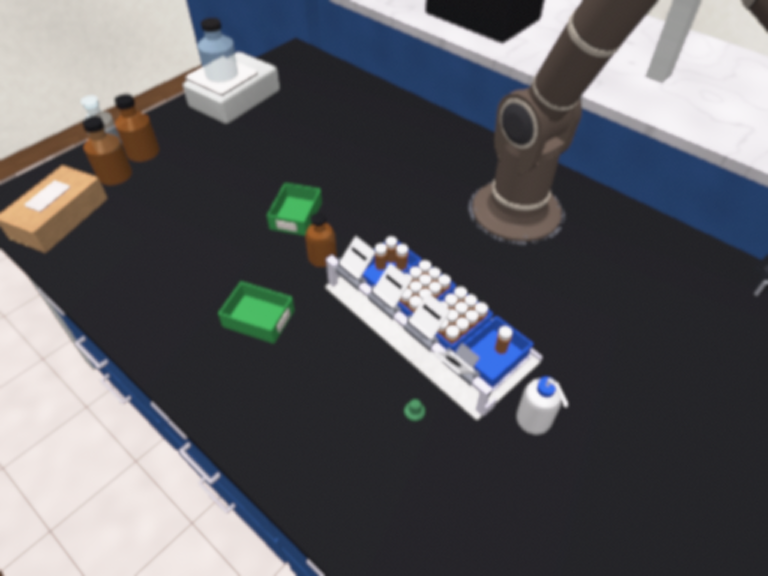

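View pics/top0.png

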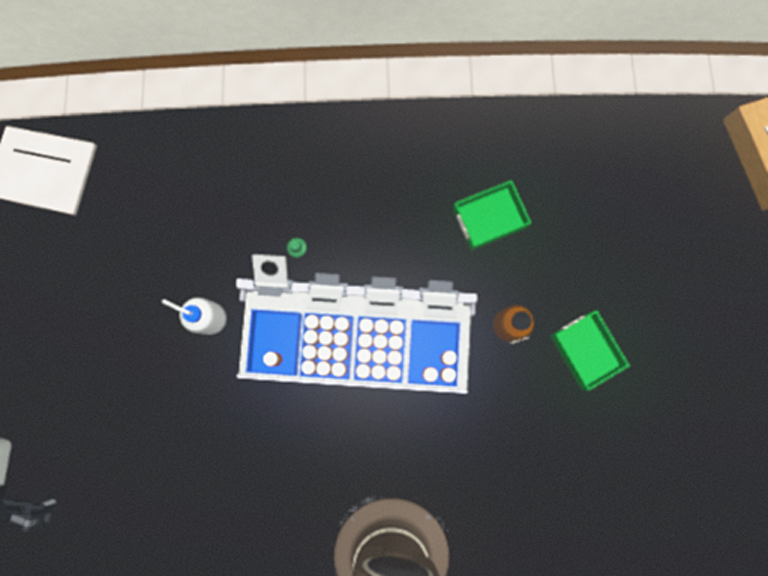

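```bash
python3 - <<'E'
from h import *
for n,(a,b,c,d) in dict(top=(155,150,325,265),scene=(200,110,380,290)).items():
    f=np.load(n+"0.npz")["f"][b:d,a:c,::-1]
    k=4.5 if n=="top" else 3.3
    cv2.imwrite(f"pics/{n}0crop.png",cv2.resize(f,None,fx=k,fy=k,interpolation=cv2.INTER_CUBIC))
E
```

```text
(no output)
```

View pics/top0crop.png

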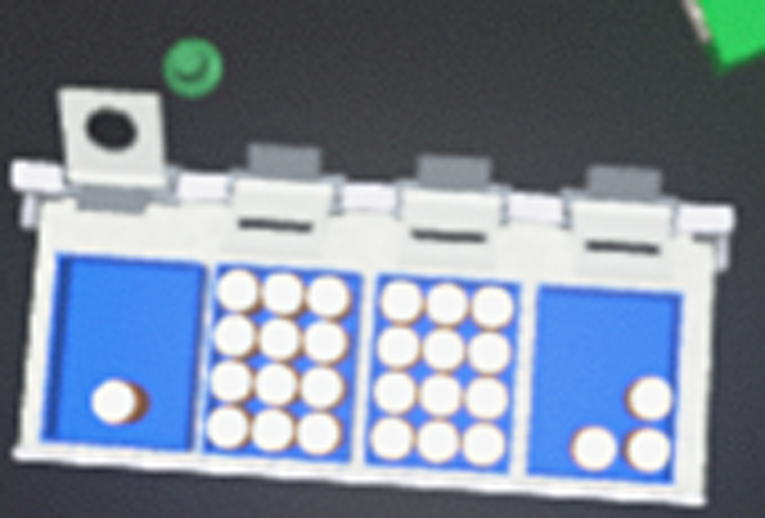

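View pics/scene0crop.png

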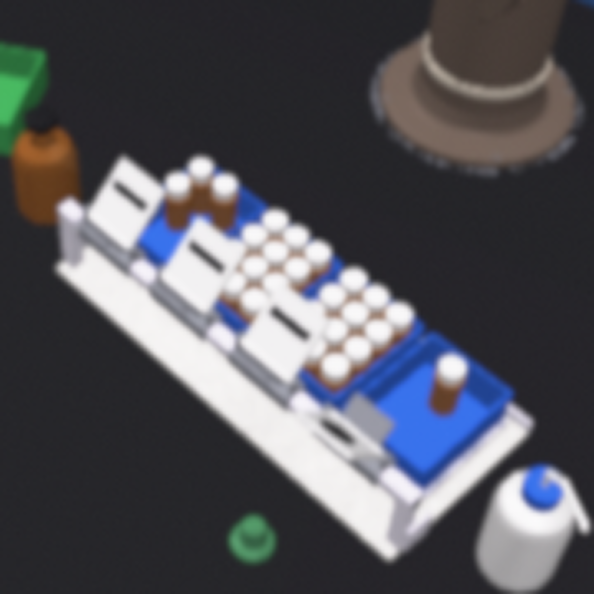

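The pictures show, from +y to -y: tag 1 (y≈209) disc up behind the bin with one vial, so wrong. Tags 2 (y≈107) and 3 (y≈0) are bar up behind bins with all 12 caps, also wrong. Tag 4 (y≈-103) is bar up behind the three-vial bin, so correct. Next I'll fit the rail frame.

```bash
python3 - <<'E'
from h import *
for n in ["top","scene"]:
    d=np.load(n+"0.npz");c=d["c"];f=d["f"].astype(int)
    m=(abs(c[...,2]-90)<5)&(c[...,0]>450)&(c[...,0]<620)&(c[...,1]>-200)&(c[...,1]<320)&(f.min(-1)>120)
    P=c[m];vx,vy,x0,y0=cv2.fitLine(P[:,:2].astype(np.float32),cv2.DIST_HUBER,0,.01,.01).ravel()
    if vy<0:vx,vy=-vx,-vy
    print(n,"rail",len(P),P.mean(0).round(1),"yaw",np.arctan2(-vx,vy),"ends",P[P[:,1].argmin()].round(),P[P[:,1].argmax()].round())
    yaw=np.arctan2(-vx,vy);ex=np.array([vy,-vx]);ey=np.array([vx,vy])
    o=np.array([x0,y0]);
    q=np.stack([(c[...,:2]-o)@ex,(c[...,:2]-o)@ey],-1)
    # leaf pts
    m=(c[...,2]>115)&(c[...,2]<158)&(abs(q[...,0])<60)&(abs(q[...,1])<260)&(f.min(-1)>30)&(c[...,0]>400)
    for s in np.arange(-160,300,106):
        pass
    n_,lab,st,ce=cv2.connectedComponentsWithStats(m.astype(np.uint8))
    for i in range(1,n_):
        if st[i,4]<40: continue
        Q=q[lab==i];Z=c[lab==i][:,2]
        ym=(np.percentile(Q[:,1],2)+np.percentile(Q[:,1],98))/2
        A=np.polyfit(Z,Q[:,0],1)
        print(" tag v",ym.round(1),"w",np.ptp(np.percentile(Q[:,1],[2,98])).round(),"u(z)=",A.round(2),"zmax",Z.max().round(),"hinge xy",(o+ym*ey).round(1), "u@106",np.polyval(A,106).round(1))
    # objects
    for nm,(x,y) in dict(stopper=(622,175)).items():
        mm=(np.hypot(c[...,0]-x,c[...,1]-y)<40)&(c[...,2]>8);print(nm,c[mm].mean(0).round(),c[mm][:,2].max().round())
E
```

```text
top rail 357 [520.   49.4  90.9] yaw -0.091735326 ends [ 501. -177.   86.] [543. 284.  88.]
 tag v 162.8 w 59.0 u(z)= [   1.   -109.36] zmax 157.0 hinge xy [534.6 210.2] u@106 -3.7
 tag v 56.5 w 40.0 u(z)= [  0.86 -84.78] zmax 127.0 hinge xy [524.9 104.4] u@106 6.7
 tag v -49.0 w 42.0 u(z)= [  0.95 -95.36] zmax 129.0 hinge xy [515.2  -0.7] u@106 5.2
 tag v -155.1 w 42.0 u(z)= [  0.81 -79.1 ] zmax 128.0 hinge xy [ 505.5 -106.3] u@106 6.7
 tag v 163.0 w 43.0 u(z)= [-0.89 89.34] zmax 127.0 hinge xy [534.7 210.5] u@106 -4.9
 tag v 56.0 w 59.0 u(z)= [ -1.03 115.16] zmax 157.0 hinge xy [524.9 104. ] u@106 6.0
 tag v -49.6 w 57.0 u(z)= [ -1.02 113.53] zmax 156.0 hinge xy [515.2  -1.2] u@106 5.5
 tag v -155.1 w 55.0 u(z)= [ -1.02 113.76] zmax 156.0 hinge xy [ 505.5 -106.3] u@106 5.3
stopper [624. 175.  20.] 38.0
scene rail 402 [526.7  77.1  90.1] yaw -0.08408698 ends [ 500. -175.   89.] [541. 285.  85.]
 tag v -177.8 w 59.0 u(z)= [-0.98 99.11] zmax 155.0 hinge xy [ 512.4 -104.5] u@106 -4.6
 tag v -72.5 w 59.0 u(z)= [ -0.99 101.78] zmax 154.0 hinge xy [5.212e+02 4.000e-01] u@106 -3.5
 tag v 33.2 w 58.0 u(z)= [ -1.02 105.73] zmax 155.0 hinge xy [530.1 105.7] u@106 -2.0
 tag v 138.6 w 42.0 u(z)= [-0.77 67.96] zmax 123.0 hinge xy [539.  210.8] u@106 -13.2
 tag v 140.0 w 57.0 u(z)= [   1.05 -119.52] zmax 154.0 hinge xy [539.1 212.2] u@106 -7.7
stopper [629. 181.  20.] 35.0
```

drive_tool(deltas=[4, -3.5, 3, 0, 0, 0.05, 8, -7, 4, 0, 0, 0.1, 12, -10.5, 4, 0, 0, 0.18, 16, -14, 4, 0, 0, 0.18, 20, -17.5, 4, 0, 0, 0.18, 24.5, -21.5, 4, 0, 0, 0.18, 29, -25.5, 4, 0, 0, 0.18, 33, -29.5, 4, 0, 0, 0.18, 37, -33, 4, 0, 0, 0.18, 41, -37, 3, 0, 0, 0.18, 44.7, -39.9, 2, 0, 0, 0.18, 44.7, -39.9, 2, 0, 0, 0.18], jaw=1)

```text
t: 2.3
ee_pos: [616.9, 198.3, 226.2]
orientation: [-3.139, -0.0, 3.043]
wrist_force: [-0.2, 0.3, 0.3]
grip_width: 0.0
```

```bash
python3 - <<'E'
from h import *
s=readout.sense();print(s["t"],s["ee_pos"],s["orientation"],s["grip_width"])
p=imaging.capture("scene");save(p,"s1");c=cloud(p)
t=s["ee_pos"]
f=p["frame"][90:290,190:390,::-1];cv2.imwrite("pics/s1c.png",cv2.resize(f,None,fx=3,fy=3,interpolation=cv2.INTER_CUBIC))
m=(np.hypot(c[...,0]-t[0],c[...,1]-t[1])<60)&(c[...,2]>165)
P=c[m]
for z in range(165,300,10):
    q=P[(P[:,2]>=z)&(P[:,2]<z+10)]
    if len(q): print(z,len(q),q.min(0).round(),q.max(0).round())
E
```

```text
2.3 [616.94934701 198.32428856 226.19229747] [-3.13863994e+00 -1.28039578e-04  3.04333398e+00] 0.010463452030687088
245 2 [625. 204. 250.] [628. 205. 252.]
255 24 [614. 187. 256.] [630. 213. 265.]
265 28 [618. 187. 265.] [629. 214. 275.]
275 22 [621. 186. 275.] [629. 212. 284.]
285 24 [622. 172. 285.] [631. 214. 295.]
295 78 [607. 165. 295.] [634. 233. 305.]
```

View pics/s1c.png

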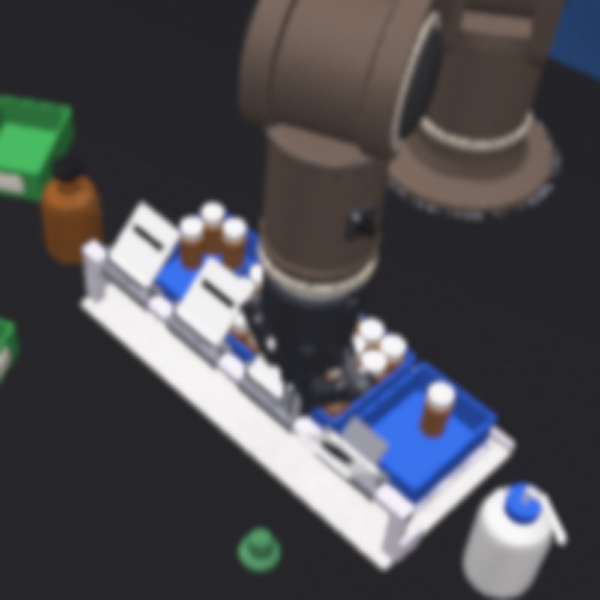

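```bash
cat >> h.py <<'E'
def proj(p,X):
    c=(np.array(X,float)-np.array(p["position"]))@rot(p["orientation"])
    s=c[:2]/c[2];s=s*(1+p["k1"]*(s@s));K=p["camera_matrix"]
    return np.array([K[0][0]*s[0]+K[0][2],K[1][1]*s[1]+K[1][2]])
E
python3 - <<'E'
from h import *
s=readout.sense();t=s["ee_pos"]
p=imaging.capture("scene")
f=p["frame"][180:250,260:340,::-1].copy()
f=cv2.resize(cv2.convertScaleAbs(f,alpha=1.6,beta=40),None,fx=8,fy=8,interpolation=cv2.INTER_CUBIC)
for z,col in ((0,(0,0,255)),(14,(0,255,0)),(27,(255,0,255))):
    a=proj(p,t-[0,0,z]);print(z,a);cv2.circle(f,tuple(int(v) for v in (a-[260,180])*8),4,col,-1)
cv2.imwrite("pics/tip.png",f)
E
```

```text
0 [289.59251638 232.39605875]
14 [289.21034757 235.60468163]
27 [288.8627691  238.52278554]
```

View pics/tip.png

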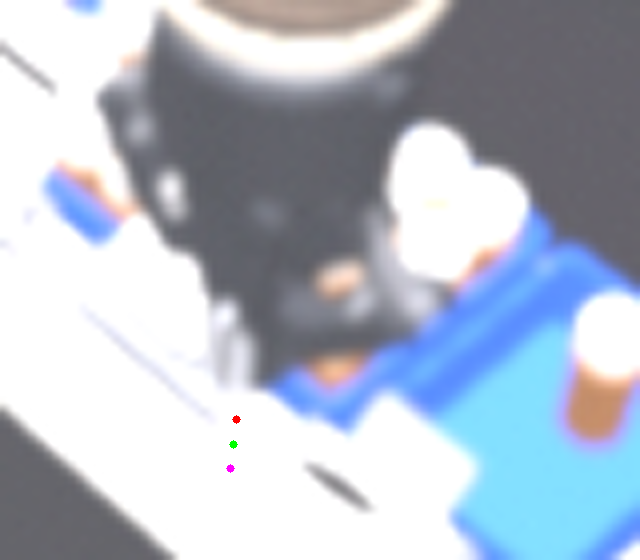

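```bash
python3 - <<'E'
from h import *
s=readout.sense();t=s["ee_pos"]
p=imaging.capture("scene")
f=p["frame"][180:250,260:340,::-1].copy()
f=cv2.resize(f,None,fx=8,fy=8,interpolation=cv2.INTER_NEAREST)
cv2.imwrite("pics/tip2.png",f)
p=imaging.capture("wrist");save(p,"w1");print(p["position"],p["orientation"],t)
print(proj(p,t),proj(p,t-[0,0,14]))
print(p["camera_matrix"],p["k1"])
p=imaging.capture("top");save(p,"t1")
E
```

```text
[533.3098533  210.97500789 393.97568355] [ 2.82291037e+00 -1.09750957e-03  1.48117165e+00] [614.6495957  203.01615936 227.10789897]
[253.04531643 242.25247548] [253.11974212 231.88901423]
[[328.85839155   0.         254.52812287]
 [  0.         328.85839155 196.98886589]
 [  0.           0.           1.        ]] 0.013752529075699524
```

View pics/tip2.png

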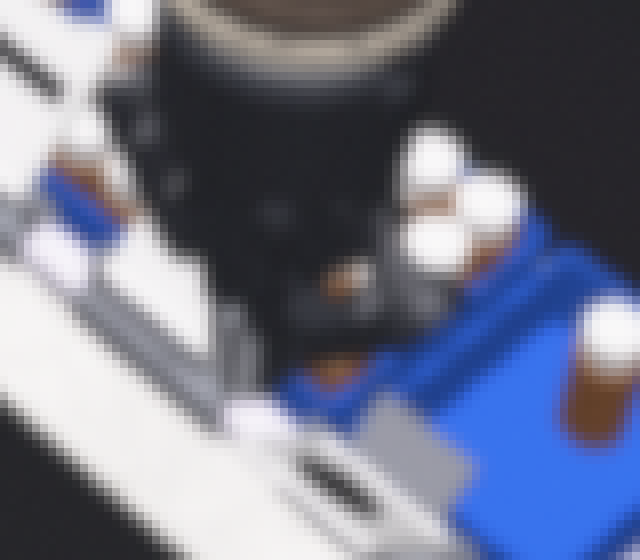

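View pics/w1.png

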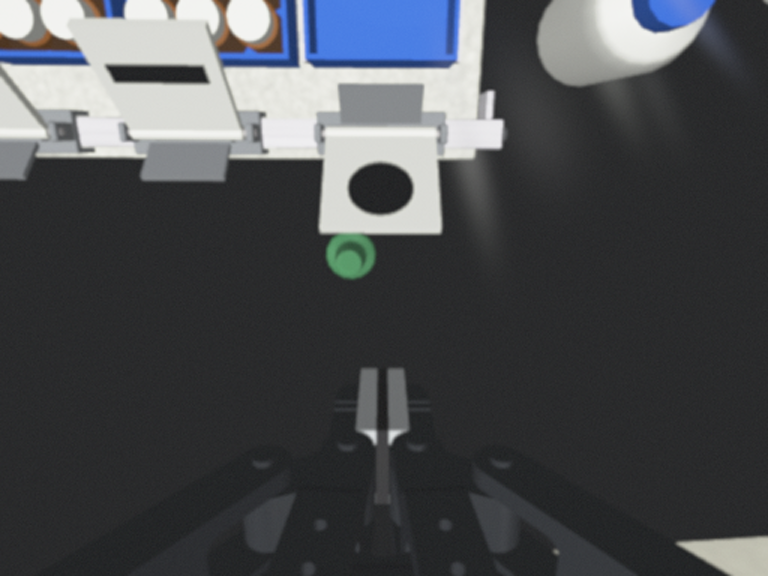

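View pics/t1.png

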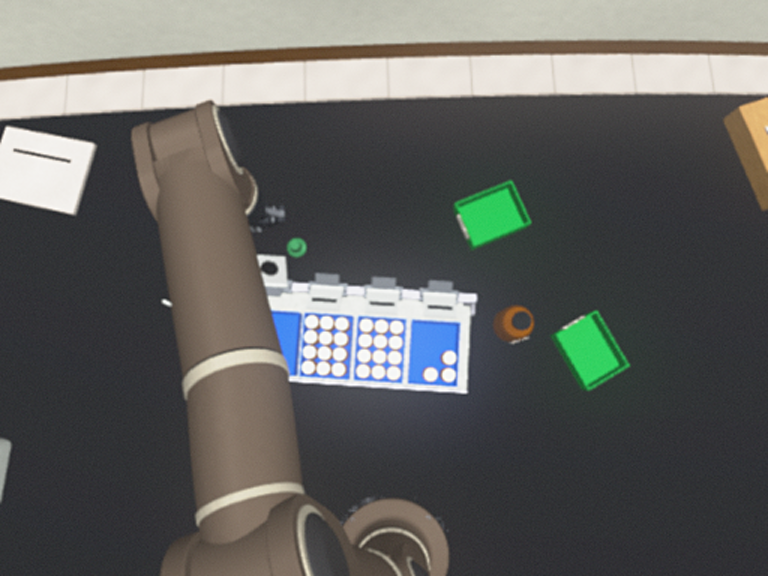

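```bash
python3 - <<'E'
from h import *
s=readout.sense();t=s["ee_pos"]
p=imaging.capture("wrist")
ex=np.array([.996,-.09,0])
for z in (-10,-5,0,5,10,14,27):
    print(z,[proj(p,t-[0,0,z]+e*ex).round(1)*1.5 for e in (-11,11)])
c=cloud(p)
for v in (244,248,255,265,275): print(v,c[v,262:274:4].round().tolist(),c[v,240:252:4].round().tolist())
# tag1 disc refine
m=(c[...,2]>110)&(c[...,2]<160)&(abs(c[...,0]-560)<60)&(abs(c[...,1]-205)<60)&(p["frame"].min(-1)>60)
P=c[m];print(P.min(0),P.max(0))
m2=(abs(c[...,2]-90)<4)&(c[...,0]<570)&(c[...,0]>480);P=c[m2];print(cv2.fitLine(P[:,:2].astype(np.float32),cv2.DIST_HUBER,0,.01,.01).ravel(),P[P[:,1].argmin()],P[P[:,1].argmax()])
E
```

```text
-10 [array([382.35, 346.5 ]), array([382.2, 402.6])]
-5 [array([382.35, 340.65]), array([382.2 , 395.55])]
0 [array([382.35, 335.1 ]), array([382.2, 388.8])]
5 [array([382.35, 330.  ]), array([382.2, 382.5])]
10 [array([382.2 , 325.05]), array([382.2, 376.5])]
14 [array([382.2, 321.3]), array([382.05, 371.85])]
27 [array([382.2, 309.9]), array([382.05, 357.9 ])]
244 [[729.0, 205.0, 1.0], [730.0, 210.0, -0.0], [730.0, 215.0, -0.0]] [[726.0, 176.0, 0.0], [727.0, 181.0, -0.0], [726.0, 186.0, 2.0]]
248 [[603.0, 209.0, 258.0], [603.0, 211.0, 258.0], [736.0, 215.0, 0.0]] [[732.0, 175.0, 0.0], [602.0, 201.0, 259.0], [602.0, 203.0, 258.0]]
255 [[603.0, 209.0, 264.0], [603.0, 211.0, 265.0], [746.0, 214.0, 0.0]] [[602.0, 199.0, 264.0], [602.0, 201.0, 265.0], [602.0, 203.0, 265.0]]
265 [[603.0, 209.0, 273.0], [603.0, 210.0, 274.0], [603.0, 212.0, 273.0]] [[602.0, 199.0, 274.0], [602.0, 201.0, 273.0], [603.0, 203.0, 273.0]]
275 [[603.0, 208.0, 281.0], [603.0, 210.0, 281.0], [603.0, 212.0, 281.0]] [[602.0, 200.0, 281.0], [602.0, 201.0, 281.0], [602.0, 203.0, 281.0]]
[508.00302825 174.24053862 110.00118113] [582.24131983 246.72389957 154.7496663 ]
[4.5798682e-02 9.9895066e-01 5.2673157e+02 1.5730933e+02] [525.03030938  12.86777597  93.3633963 ] [508.25112303 377.67818344  89.06567977]
```

The wrist and scene depth both put the fingertips near z=254 with the TCP at z=227. That disagrees with the stated 14 mm ahead. I'll push partway at the nominal height, which is safe under either geometry, then look.

drive_tool(deltas=[0, 0, -4, 0, 0, 0, 0, 0, -7.4, 0, 0, 0, -1, 0.1, -7.4, 0, 0, 0, -2, 0.2, -7.4, 0, 0, 0, -3, 0.3, -7.4, 0, 0, 0, -4, 0.4, -7.4, 0, 0, 0, -4, 0.4, -7.4, 0, 0, 0])

```text
t: 3.48
ee_pos: [574.2, 207.6, 154.3]
orientation: [3.141, 0.001, 3.051]
wrist_force: [0.8, -0.2, 0.6]
grip_width: -0.0
```

```bash
python3 - <<'E'
from h import *
s=readout.sense();print(s["t"],s["ee_pos"],s["wrist_force"])
p=imaging.capture("wrist");save(p,"w2")
p=imaging.capture("scene");save(p,"s2")
E
```

```text
3.475 [574.24634983 207.5627806  154.32967401] [ 0.78566855 -0.15004198  0.60588785]
```

View pics/w2.png

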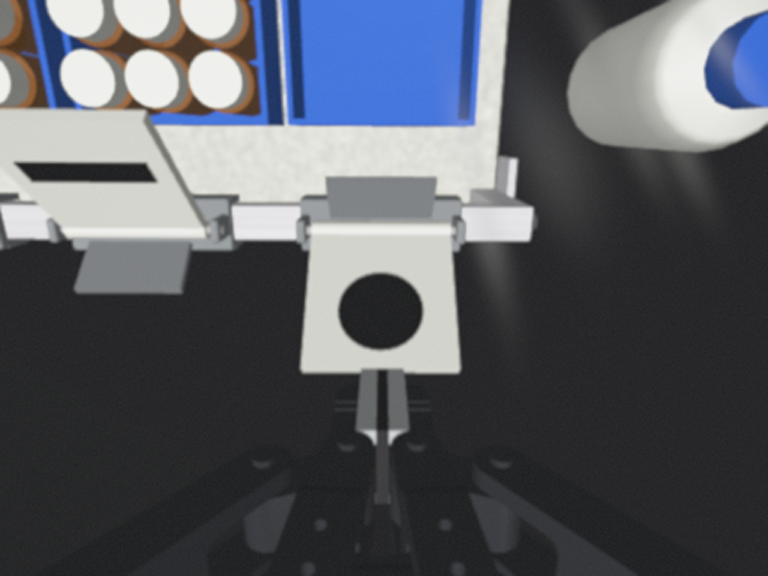

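View pics/s2.png

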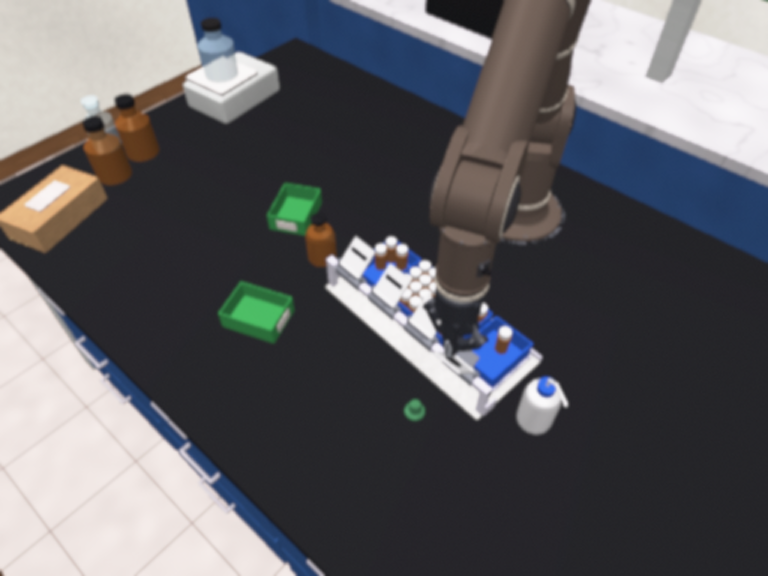

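```bash
cat >> h.py <<'E'
H=dict(t1=(535.5,210),t2=(526.5,104.5),t3=(517,-1),t4=(507.5,-106))
def tagang(p,only=None):
    c=cloud(p);f=p["frame"].astype(int);ex=np.array([.996,-.09]);ey=np.array([.09,.996])
    for k,h in H.items():
        u=(c[...,:2]-h)@ex;v=(c[...,:2]-h)@ey;z=c[...,2]-106
        r=np.hypot(u,z);m=(abs(v)<27)&(r>30)&(r<67)&(z>15)&(f.min(-1)>140)&(np.ptp(f,axis=-1)<30)
        if m.sum()>15: print(k,m.sum(),"deg from upright (+away)",np.degrees(np.median(np.arctan2(u[m],z[m]))).round(1),"u",u[m].min().round(),u[m].max().round(),"zmax",z[m].max().round()+106)
        else: print(k,"few",m.sum())
E
python3 - <<'E'
from h import *
for n in ("wrist","scene","top"):
    print(n);tagang(imaging.capture(n))
p=imaging.capture("wrist");c=cloud(p);t=readout.sense()["ee_pos"]
print(t,[c[v,244:270:4].round().tolist() for v in (248,252,256)])
E
```

```text
wrist
t1 3181 deg from upright (+away) 40.6 u -27.0 45.0 zmax 155.0
t2 4203 deg from upright (+away) -44.5 u -50.0 -20.0 zmax 154.0
t3 few 0
t4 few 0
scene
t1 78 deg from upright (+away) 42.8 u 20.0 47.0 zmax 156.0
t2 35 deg from upright (+away) -44.1 u -47.0 -19.0 zmax 153.0
t3 160 deg from upright (+away) -44.6 u -48.0 -19.0 zmax 154.0
t4 145 deg from upright (+away) -44.9 u -49.0 -19.0 zmax 154.0
top
t1 78 deg from upright (+away) 40.7 u -24.0 42.0 zmax 155.0
t2 155 deg from upright (+away) -42.2 u -48.0 -19.0 zmax 155.0
t3 161 deg from upright (+away) -42.5 u -48.0 -18.0 zmax 156.0
t4 156 deg from upright (+away) -42.6 u -49.0 -17.0 zmax 155.0
[575.10070514 206.87258858 153.39558603] [[[494.0, 214.0, 320.0], [563.0, 205.0, 184.0], [563.0, 207.0, 184.0], [564.0, 208.0, 183.0], [564.0, 210.0, 184.0], [564.0, 212.0, 184.0], [564.0, 214.0, 184.0]], [[563.0, 203.0, 188.0], [564.0, 205.0, 187.0], [564.0, 207.0, 187.0], [564.0, 208.0, 187.0], [564.0, 210.0, 188.0], [564.0, 212.0, 187.0], [564.0, 214.0, 188.0]], [[563.0, 203.0, 192.0], [563.0, 205.0, 191.0], [564.0, 207.0, 190.0], [563.0, 208.0, 192.0], [564.0, 210.0, 191.0], [564.0, 212.0, 191.0], [565.0, 214.0, 190.0]]]
```

The leaf hasn't moved, and the finger face is at u=29 above it. So the tips really are about 28 mm above the reported TCP. I'll back off and go about 40 mm lower, keeping the true tip at z≈141.

drive_tool(deltas=[3.5, -0.3, 0, 0, 0, 0, 3.5, -0.3, -2, 0, 0, 0, 3.5, -0.3, -4, 0, 0, 0, 2.5, -0.2, -4, 0, 0, 0, 1.5, -0.1, -4, 0, 0, 0, 0.5, 0, -4, 0, 0, 0, 0, 0, -4, 0, 0, 0, 0, 0, -4, 0, 0, 0])

```text
t: 4.78
ee_pos: [574.6, 207.3, 114.1]
orientation: [3.141, 0.001, 3.05]
wrist_force: [-0.4, -0.0, 0.0]
grip_width: 0.1
```

```bash
python3 - <<'E'
from h import *
s=readout.sense();print(s["t"],s["ee_pos"],s["wrist_force"])
p=imaging.capture("wrist");save(p,"w3");tagang(p);c=cloud(p)
print([c[v,252:268:4].round().tolist() for v in (246,248,252,256)])
E
```

```text
4.775 [574.57164474 207.31861692 114.10790427] [-0.44748638 -0.0036023   0.02276299]
t1 5702 deg from upright (+away) 20.7 u -27.0 28.0 zmax 167.0
t2 2883 deg from upright (+away) -44.4 u -50.0 -20.0 zmax 154.0
t3 few 0
t4 few 0
[[[554.0, 208.0, 160.0], [555.0, 209.0, 159.0], [555.0, 211.0, 159.0], [555.0, 213.0, 159.0]], [[555.0, 208.0, 159.0], [556.0, 209.0, 159.0], [556.0, 211.0, 159.0], [556.0, 213.0, 159.0]], [[557.0, 208.0, 160.0], [556.0, 209.0, 162.0], [557.0, 211.0, 161.0], [557.0, 213.0, 161.0]], [[557.0, 208.0, 163.0], [557.0, 209.0, 163.0], [557.0, 211.0, 163.0], [558.0, 212.0, 162.0]]]
```

View pics/w3.png

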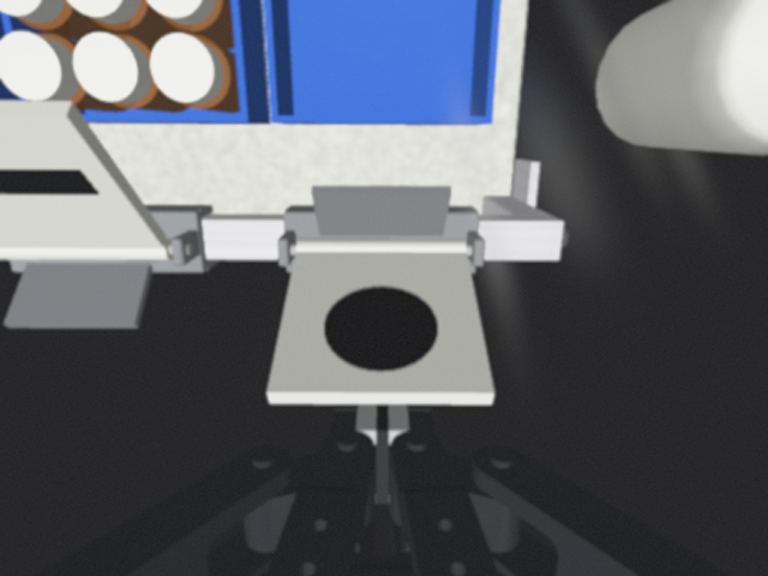

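The tag is following, now about 25° from upright. I'll push through and then retreat the way I came.

drive_tool(deltas=[-1, 0.1, 0, 0, 0, 0, -2, 0.2, 0, 0, 0, 0, -3, 0.3, 0, 0, 0, 0, -4, 0.4, 0, 0, 0, 0, -5, 0.5, 0, 0, 0, 0, -5.6, 0.5, 0, 0, 0, 0, -5.6, 0.5, 0, 0, 0, 0, -5.6, 0.5, 0, 0, 0, 0])

```text
t: 5.82
ee_pos: [519.2, 212.0, 113.6]
orientation: [3.141, 0.0, 3.05]
wrist_force: [-1.1, 0.4, -0.6]
grip_width: -0.2
```

```bash
python3 - <<'E'
from h import *
s=readout.sense();print(s["t"],s["ee_pos"],s["wrist_force"])
p=imaging.capture("wrist");save(p,"w4");tagang(p)
tagang(imaging.capture("scene"))
E
```

```text
5.825 [519.15023563 212.03097479 113.59494093] [-1.11589061  0.43136912 -0.55915064]
t1 3781 deg from upright (+away) -44.1 u -50.0 -20.0 zmax 154.0
t2 2151 deg from upright (+away) -44.5 u -50.0 -21.0 zmax 154.0
t3 few 0
t4 few 0
t1 59 deg from upright (+away) -39.4 u -38.0 -3.0 zmax 168.0
t2 180 deg from upright (+away) -44.2 u -49.0 -19.0 zmax 154.0
t3 158 deg from upright (+away) -43.9 u -48.0 -20.0 zmax 155.0
t4 150 deg from upright (+away) -44.9 u -50.0 -19.0 zmax 154.0
```

View pics/w4.png

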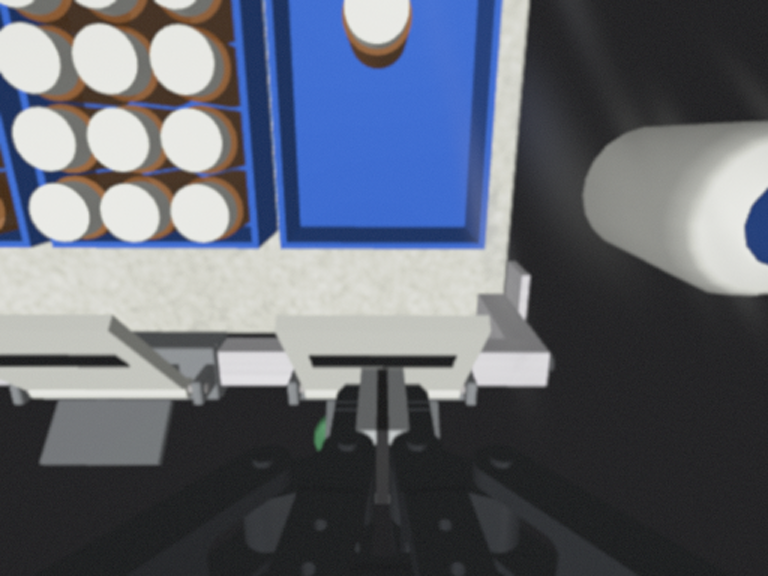

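drive_tool(deltas=[2, -0.2, 2, 0, 0, 0, 2, -0.2, 6, 0, 0, 0, 0, -2, 7, 0, 0, 0, -3, -5, 7, 0, 0, 0, -6, -8, 7, 0, 0, 0, -7.2, -10.1, 6, 0, 0, 0, -7.2, -10.1, 3, 0, 0, 0, -7.2, -10.1, 0, 0, 0, 0, -7.2, -10.1, 0, 0, 0, 0])

```text
t: 7.05
ee_pos: [445.5, 110.4, 112.1]
orientation: [-3.14, -0.003, 3.049]
wrist_force: [-0.5, 0.2, 0.7]
grip_width: -0.3
```

```bash
python3 - <<'E'
from h import *
s=readout.sense();print(s["t"],s["ee_pos"],s["wrist_force"])
p=imaging.capture("wrist");save(p,"w5");tagang(p)
tagang(imaging.capture("scene"))
E
```

```text
7.05 [445.53468933 110.38493837 112.10844859] [-0.51911649  0.22982185  0.71213179]
t1 984 deg from upright (+away) -46.0 u -50.0 -37.0 zmax 154.0
t2 69 deg from upright (+away) -46.1 u -50.0 -46.0 zmax 153.0
t3 761 deg from upright (+away) -46.7 u -51.0 -40.0 zmax 153.0
t4 few 0
t1 199 deg from upright (+away) -43.1 u -47.0 -18.0 zmax 154.0
t2 177 deg from upright (+away) -44.1 u -50.0 -19.0 zmax 155.0
t3 159 deg from upright (+away) -44.4 u -51.0 -19.0 zmax 154.0
t4 145 deg from upright (+away) -44.8 u -48.0 -18.0 zmax 155.0
```

View pics/w5.png

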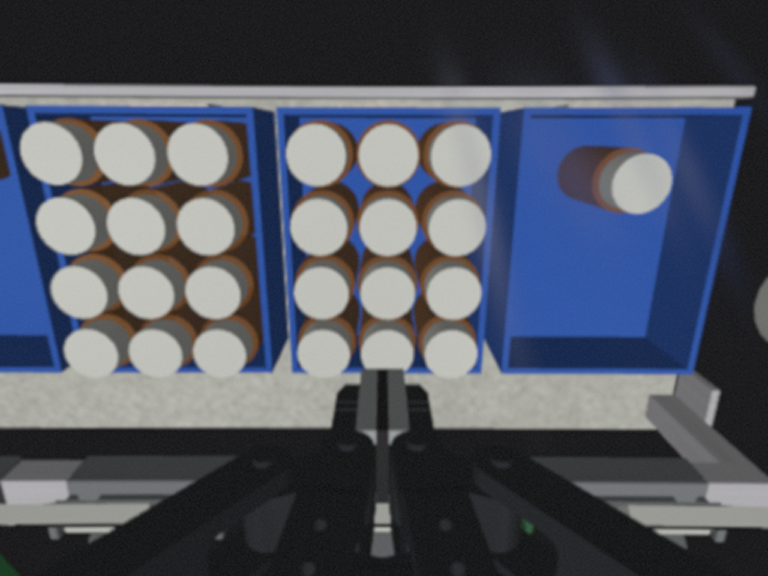

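Tag 1 is now bar up, and the gripper is centred in front of tag 2. Pushing it away from the bins.

drive_tool(deltas=[1, -0.1, 0, 0, 0, 0, 2, -0.2, 0, 0, 0, 0, 3, -0.3, 0, 0, 0, 0, 4, -0.4, 0, 0, 0, 0, 5, -0.5, 0, 0, 0, 0, 6, -0.5, 0, 0, 0, 0, 7, -0.6, 0, 0, 0, 0, 8, -0.7, 0, 0, 0, 0, 9, -0.8, 0, 0, 0, 0, 9.7, -0.9, 0, 0, 0, 0, 9.7, -0.9, 0, 0, 0, 0, 9.7, -0.9, 0, 0, 0, 0])

```text
t: 8.65
ee_pos: [543.8, 102.1, 113.6]
orientation: [3.141, 0.0, 3.05]
wrist_force: [-1.2, -0.5, 1.0]
grip_width: -0.2
```

```bash
python3 - <<'E'
from h import *
s=readout.sense();print(s["t"],s["ee_pos"],s["wrist_force"])
p=imaging.capture("scene");tagang(p)
f=p["frame"][110:290,200:380,::-1];cv2.imwrite("pics/s5.png",cv2.resize(f,None,fx=3.3,fy=3.3,interpolation=cv2.INTER_CUBIC))
E
```

```text
8.65 [543.83963559 102.06280665 113.58380496] [-1.23287222 -0.488211    1.0258422 ]
t1 196 deg from upright (+away) -43.2 u -48.0 -19.0 zmax 156.0
t2 71 deg from upright (+away) 42.1 u 15.0 47.0 zmax 154.0
t3 54 deg from upright (+away) -43.8 u -46.0 -19.0 zmax 154.0
t4 146 deg from upright (+away) -44.9 u -49.0 -20.0 zmax 155.0
```

View pics/s5.png

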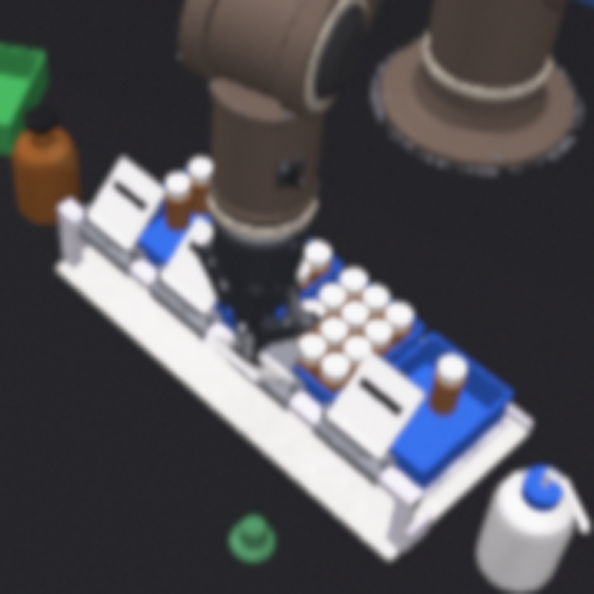

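drive_tool(deltas=[-2, 0.2, 2, 0, 0, 0, -3, 0, 6, 0, 0, 0, -5, -2, 7, 0, 0, 0, -7.5, -5, 7, 0, 0, 0, -10, -8, 7, 0, 0, 0, -10.7, -9.6, 5, 0, 0, 0, -10.7, -9.6, 2, 0, 0, 0, -10.7, -9.6, 0, 0, 0, 0, -10.7, -9.6, 0, 0, 0, 0])

```text
t: 9.82
ee_pos: [435.7, 5.8, 112.6]
orientation: [-3.141, -0.002, 3.05]
wrist_force: [1.1, 0.5, 0.5]
grip_width: -0.3
```

drive_tool(deltas=[1, -0.1, 0, 0, 0, 0, 2, -0.2, 0, 0, 0, 0, 3, -0.3, 0, 0, 0, 0, 4, -0.4, 0, 0, 0, 0, 5, -0.5, 0, 0, 0, 0, 6, -0.5, 0, 0, 0, 0, 7, -0.6, 0, 0, 0, 0, 8, -0.7, 0, 0, 0, 0, 9, -0.8, 0, 0, 0, 0, 9.7, -0.9, 0, 0, 0, 0, 9.7, -0.9, 0, 0, 0, 0, 9.7, -0.9, 0, 0, 0, 0])

```text
t: 11.32
ee_pos: [533.8, -2.9, 113.6]
orientation: [3.141, 0.0, 3.05]
wrist_force: [-0.1, 0.2, 0.0]
grip_width: -0.1
```

drive_tool(deltas=[-2, 0.2, 2, 0, 0, 0, -4, 0.3, 6, 0, 0, 0, -8, 0.7, 12, 0, 0, 0, -12, 1, 16, 0, 0, 0, -12, 1, 18, 0, 0, 0, -12, 1, 18, 0, 0, 0, -12, 1, 18, 0, 0, 0])

```text
t: 12.2
ee_pos: [413.6, 7.0, 292.7]
orientation: [-3.141, -0.001, 3.05]
wrist_force: [-1.1, 1.2, -0.8]
grip_width: -0.2
```

```bash
python3 - <<'E'
from h import *
s=readout.sense();print(s["t"],s["ee_pos"],s["wrist_force"])
p=imaging.capture("scene");tagang(p)
f=p["frame"][110:290,200:380,::-1];cv2.imwrite("pics/s6.png",cv2.resize(f,None,fx=3.3,fy=3.3,interpolation=cv2.INTER_CUBIC))
p=imaging.capture("top");tagang(p);save(p,"t6")
E
```

```text
12.2 [413.61240902   6.99172738 292.7330576 ] [-1.05666734  1.17887043 -0.81005486]
t1 200 deg from upright (+away) -43.8 u -48.0 -19.0 zmax 155.0
t2 69 deg from upright (+away) 41.9 u 21.0 46.0 zmax 154.0
t3 61 deg from upright (+away) 41.6 u -26.0 45.0 zmax 154.0
t4 143 deg from upright (+away) -44.1 u -50.0 -20.0 zmax 155.0
t1 156 deg from upright (+away) -41.6 u -47.0 -18.0 zmax 156.0
t2 155 deg from upright (+away) 41.1 u 17.0 46.0 zmax 158.0
t3 103 deg from upright (+away) 41.1 u 21.0 46.0 zmax 158.0
t4 146 deg from upright (+away) -42.8 u -48.0 -19.0 zmax 155.0
```

View pics/s6.png

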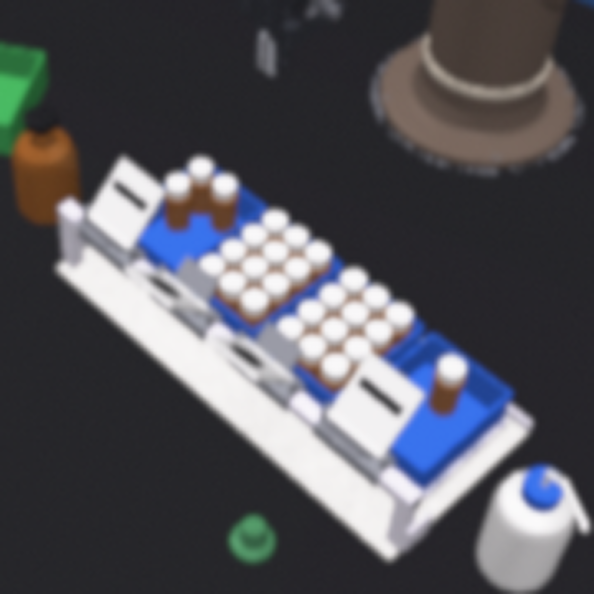

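View pics/t6.png

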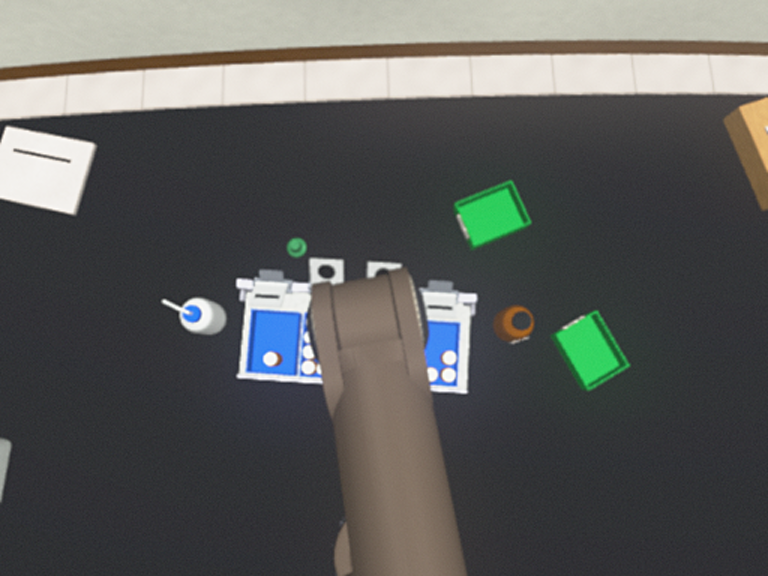

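All four tags rest on the right stops: tags 1 and 4 show the bar at about -44°, tags 2 and 3 the disc at about +42°. Tag 1 read +41 to +43° when it was on its disc stop, so +42° matches. The bins and bottles haven't moved, and the arm is clear.

```bash
python3 - <<'E'
from h import *
print(job.finish_job())
E
```

```text
the job is handed in; nothing more can be done
None
```

The job is handed in with all four tags set as asked, at about 12 s on the robot's clock; no verdict was reported.

- **Tags moved:** With the jaws shut, I pushed three wrong tags over.
  - The tag behind the one-vial bin went from disc to bar.
  - The two tags behind the full bins went from bar to disc.
  - The tag behind the three-vial bin already showed the bar, so I left it alone.
- **Last checks:** The two bar tags measured about 42–44° towards the bins, and the two disc tags about 41–42° away. The disc tags read slightly under the 45° stop, but the first tag gave the same reading when it was on its disc stop at the start. The top and scene pictures, compared by eye, showed no movement of the bins, vials, bottles or stopper, although the arm hid parts of the full bins in the top view. The gripper was well clear and the wrist force was around 1–2 N, with nothing touching.
- **Disagreement:** The camera depth put the fingertips about 28 mm above the reported TCP, instead of 14 mm ahead of it as stated. My first pass, at the stated height, went over the tag without touching it. I went 40 mm lower and the pushes then worked.

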